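# Release a glued-up drawer from the ratchet bar clamp

### The arm

A 6-joint arm with a two-finger parallel gripper is mounted at the origin on the work surface. World frame = base frame: x ahead of the robot, y to its left, z up, the work surface at z = 0. Lengths are in mm, angles in rad, forces in N, time in s.
With the tool pointing down it reaches from about 250 to 800 mm from the base axis. Payload 8.5 kg.
Tool frame: the origin (TCP) lies on the front face of the gripper's body, between the roots of the fingers; the fingertips stand 73 mm ahead of it and the grasp point (between the pads) lies 54 mm ahead of it; z points along the fingers, y is the line along which they close (so a half turn about z gives the same grasp; the last joint's range is limited). The gripper opens to 85 mm and grips with 20 to 120 N. Pads are 22 mm wide; open, the fingers measure 114 mm over their backs; the gripper's body (76 mm by 85 mm) begins 54 mm behind the grasp point. The pads swing forward as they close: fully open they stand 13 mm farther back than shut.
Start: joints at [-1.331, 0.238, -0.013, 1.319, 0, 1.571], TCP at [124.681, -509.942, 303.876] pointing down, gripper open.
Joint ranges: [-2.66, 2.66], [-1.03, 1.9], [-1.14, 1.46], [-1.82, 2.27], [-1.45, 1.34], [-3.14, 3.14]. Speed limits (rad/s): [2.22, 2.22, 2.79, 3.14, 3.14, 3.14].

### API

Orientations are given as a unit quaternion [w, x, y, z].
In Python, from plant import monitor, viewer, manip gives the robot as it stands. The module is installed in compiled form; this text tells all that it offers.
- The arm moves only by the tool carry_out, never from a script. Its argument "moves" is a list of rows, each a list of 2 entries, a list of its own where there are three numbers: the shift along the world's x, y, z in cm, then the turn about the world's z in degrees. A call has 1 to 10 rows; each row shifts and turns the commanded pose from where the row before left it; what a row does not reach is not made up. A row lasts 1/10 s, in which the tool goes at most 50 mm and 8.59 degrees, less where a joint would pass 70% of its speed; a pose out of reach is approached as far as the arm can. A call with a gripper value outside its range is refused whole. "fingers" is the finger opening in cm, from 0 to 8.54, set as the call begins (left out, the last holds). The fingers move at their own pace and stop on an object; "newtons" is the grip in N (left out, the last holds). Time passes only in rows, so rows that do not move let the fingers close. It gives the time, the measured TCP pose, the force, the opening and the grip force at its end, in the units of the state.
- monitor.sense(): the state, without advancing time (a new reading comes with each control period).
- viewer.camera(name): name is "scene" or "top" or "wrist"; returns a dict with "image" (400x640x3 uint8, blue, green, red), "range_z" (400x640 float32, mm along the optical axis (not along the pixel's ray), 0 where there is no reading), "fov_y" (degrees; the focal length in pixels is half the picture's height over the tangent of half this angle, whatever the lens; pixels are square), "cx", "cy" (the principal point, pixels), "position" and "rotation" of the camera in the world; the wrist camera has in their place "tool_from_camera" (4x4, takes a point from camera to tool coordinates, whose origin is the TCP and whose axes are the flange's). Camera axes: x right, y down, z forward; pixel columns grow to the right and rows downward; lengths in mm; the calibration is good to about 2 mm. A picture is of the moment at which its call begins: read the wrist's pose just before it.
- manip.hand_in(): hands the job in; it is judged then, once.
The state is a dict: "time_s": time; "joint_pos": joint angles; "qd": joint speeds; "joint_efforts": joint torques, N m; "tcp_pos": TCP position; "tool_rot": TCP orientation; "wrist_force": force on the tool from outside, world axes, zero at the start; "wrist_torque": the same for the moment, N m; "width": opening from 0.0 (shut) to 1.0 (fully open); "finger_force": force on a finger pad.
Only numpy, scipy, OpenCV 4.12 (cv2) and the standard library are available. Lean on these libraries where they do the work, as an engineer would, in place of code of your own. Each camera call takes 0.05 s, during which the arm holds its last target. There are 200 camera calls.

### The job

The glue on the small divided drawer is dry and the clamp screw has already been backed off. Flip the yellow pawl lever over so that the ratchet lets go, slide the red jaw all the way back to its stop, then lift the drawer out and set it down (do not drop it) flat in the middle of the dark rubber mat, with its long sides along the mat's long sides, and leave the other things on the bench where they are.

Things in the scene. Friction and masses are not known exactly. Their poses are not given: they have to be found in the camera images.
- clamp: Fixed aluminium ratchet bar clamp, 630 mm long, on a plywood cradle. Origin on the bench under the bar, below the closed jaw's face; x runs along the bar the way the jaw opens (screw end at -x), z up. Bar 25 mm wide, top 40 mm above the bench, 5 mm saw teeth; fixed screw head at -x 104 mm high. The drawer rests between the jaws on wooden runners 42 mm above the bench.
- pawl (a joint): Flip angle of the pawl and its yellow lever, rad: 0 = engaged (lever leans 35 degrees from upright to clamp +x, tip in the teeth, the jaw cannot move back), 1.05 = flipped over (lever leans 25 degrees from upright to clamp -x, tip clear). Its weight tips it to either end: a push of about 3 to 5 N near the lever's end towards clamp -x carries it past upright and it falls over and stays.
- lever_tip (a point): Outer end of the yellow pawl lever (18 mm thick round grip over the last 45 mm of the lever), 75 mm from the pivot; about 114 mm above the bench when engaged, 121 mm when flipped.
- pawl_pivot (a point): Centre of the pawl's pivot pin in the rear of the sliding jaw, 53 mm above the bench; the pin runs along the clamp's y axis. It travels with the jaw.
- jaw (a joint): Travel of the red sliding jaw back along clamp +x, m: 0 = closed on the drawer (when the pawl is flipped the rubber screw pad springs it open 1 to 2 mm), 0.09 = back against its stop. It slides against about 3 N of friction (a little more if moved fast) once the pawl is flipped, and stays where it is left.
- jaw_grip (a point): Middle of the upright red block of the sliding jaw, 86 mm above the bench: a grip 32 mm wide across the bar (clamp y), 38 mm long along it, free sides from 55 to 104 mm above the bench (its top). Behind a rubber face plate 8 mm thick and 46 mm wide, whose face is 27 mm from this point towards clamp -x. Travels with the jaw.
- drawer_mid (a point): Centre of the small drawer, half-way up the box (26 mm above its underside). Same axes as drawer. The upright centre divider, 10 mm thick, runs through this point along the drawer's x axis; its top is 22 mm above this point. A 40 mm wide compartment lies on either side of the divider, its floor 19 mm below this point.
- drawer: Loose divided drawer, about 0.36 kg, maple with a dark walnut front marked with green tape. 168 mm long (x; the front is at +x, towards the sliding jaw), 110 mm wide (y; the front 124 mm), box 52 mm high, front 56 mm; walls 10 mm, front 18 mm. Origin in the middle of its underside, z up. It starts held between the screw's rubber pad and the jaw, its x along clamp x.
- mat: Fixed dark rubber mat lying on the bench, 240 mm long (x) by 170 mm wide (y), 4 mm thick. Origin in the middle of its underside, z up.
- tray: Bystander: loose blue plastic tray of cabinet hinges, 190 by 140 mm, 40 mm high. Origin in the middle of its underside.
- glue: Bystander: loose yellow glue bottle, 64 mm across, 190 mm high. Origin in the middle of its underside.
- tape: Bystander: loose roll of green tape lying flat, 104 mm across, 38 mm high. Origin in the middle of its underside.
Things that resemble listed ones, but are neither listed nor needed, are in the scene too. Of the things that look like the drawer, the larger one is meant.

How it is judged:
By the outcome, as a careful person would: the job done as asked, in the order asked, and still so for the second after the job is handed in, with the robot touching nothing.
It also fails if it takes over 64 s, if anything falls off the work surface, if the arm or the gripper's body presses on something with over 40 N, if the wrist force passes 120 N, or if a joint passes its speed limit or range.

## Working session

There is one attempt and no reset: what is moved stays moved. The work goes in short steps, Python scripts to look and compute and a tool call to move; the robot and the scene stay as the last step left them, time stands still between calls to the robot, and variables do not carry over. Pictures are saved under pics/ and viewed, at most 10 in all, crops included, and the job is handed in when it is done.

Besides the shell and the picture viewer there is one more tool, called after "Request:" as name(argument=value, ...) on one line, values as JSON. carry_out: Moves the arm, as the interface text tells. Its arguments: {"type":"object","properties":{"moves":{"type":"array"},"fingers":{"type":"number"},"newtons":{"type":"number"}},"required":["moves"]}

```bash
mkdir -p pics; cat > h.py <<'E'
import numpy as np, cv2, pickle
from plant import monitor, viewer, manip
def snap(name, fn):
    s=monitor.sense(); d=viewer.camera(name); cv2.imwrite(f'pics/{fn}.png',d['image'])
    if name=='wrist':
        from scipy.spatial.transform import Rotation as R
        q=s['tool_rot']; T=np.eye(4); T[:3,:3]=R.from_quat([q[1],q[2],q[3],q[0]]).as_matrix(); T[:3,3]=s['tcp_pos']
        M=T@np.array(d['tool_from_camera'])
    else:
        M=np.eye(4); r=np.array(d['rotation'],float)
        if r.size==4:
            from scipy.spatial.transform import Rotation as R
            r=R.from_quat([r[1],r[2],r[3],r[0]]).as_matrix()
        M[:3,:3]=r.reshape(3,3); M[:3,3]=d['position']
    d['M']=M; d['f']=200/np.tan(np.radians(d['fov_y'])/2)
    pickle.dump(d,open(f'pics/{fn}.pkl','wb')); return d
def load(fn): return pickle.load(open(f'pics/{fn}.pkl','rb'))
def cloud(d):
    z=d['range_z'].astype(float); v,u=np.mgrid[:400,:640]
    P=np.stack([(u-d['cx'])*z/d['f'],(v-d['cy'])*z/d['f'],z],-1)
    W=P@d['M'][:3,:3].T+d['M'][:3,3]; W[z==0]=np.nan; return W
def ray(d,u,v,h):
    r=d['M'][:3,:3]@np.array([(u-d['cx'])/d['f'],(v-d['cy'])/d['f'],1]); o=d['M'][:3,3]
    return o+r*(h-o[2])/r[2]
E
python3 - <<'E'
from h import *
for n in('top','scene'):
    d=snap(n,n+'0'); print(n,d['M'].round(2).tolist(),d['f'],d['cx'],d['cy'])
s=monitor.sense(); print(s)
E
```

```text
top [[-0.03, -0.99, 0.1, 362.8], [-1.0, 0.02, -0.02, 25.83], [0.02, -0.1, -0.99, 1371.21], [0.0, 0.0, 0.0, 1.0]] 499.2277419326229 312.7965451721211 199.63172543141854
scene [[0.36, 0.48, -0.8, 1659.09], [0.93, -0.19, 0.31, -441.21], [-0.0, -0.86, -0.51, 857.77], [0.0, 0.0, 0.0, 1.0]] 498.22807438459614 318.10275419529154 202.9805703676551
{'time_s': 0.1, 'joint_pos': array([-1.33101700e+00,  2.38699758e-01, -1.42082778e-02,  1.31919593e+00,
        1.46034648e-05,  1.57080626e+00]), 'qd': array([ 2.07907942e-03, -1.15304489e-03,  2.99216139e-03,  2.03155576e-04,
       -9.29999697e-05, -7.89919896e-04]), 'joint_efforts': array([-7.40624910e-04, -5.39722431e+01,  3.46997595e+01,  1.34388843e-02,
       -6.01165334e-05, -4.69302933e-06]), 'tcp_pos': array([ 124.61386518, -509.68955176,  303.3379611 ]), 'tool_rot': array([-6.50001471e-04,  9.92822221e-01,  1.19597704e-01, -7.09527348e-05]), 'wrist_force': array([-0.05395765,  0.67556263, -1.00091799]), 'wrist_torque': array([-0.00953406,  0.01874192,  0.00011404]), 'finger_force': 0.0, 'width': 0.995237276261301}
```

View pics/top0.png

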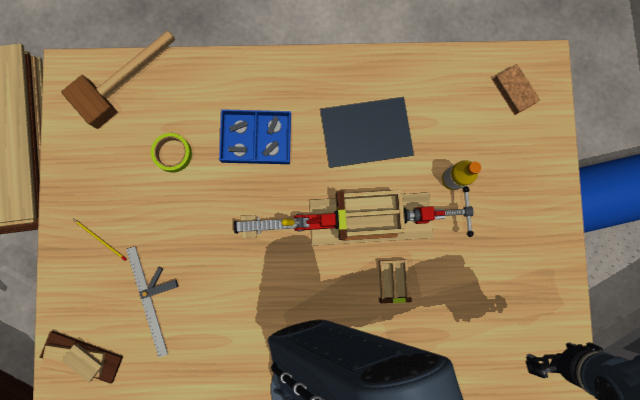

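View pics/scene0.png

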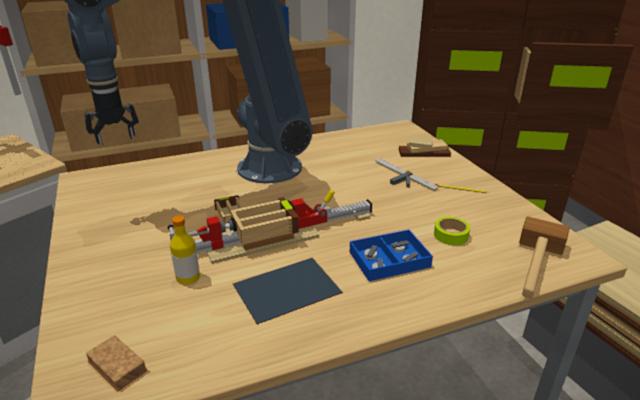

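Top view: the clamp runs along row ~218, with the screw end right (440,213), the red jaw at (318,221) and the yellow lever at (290,223). Drawer candidates are (370,215), larger and held in the clamp, and (394,282), small and loose; the larger one is meant. Lookalikes for the lever are the glue bottle (465,173) and the pencil (100,240). The mat is at (367,131).

```bash
python3 - <<'E'
from h import *
d=load('top0'); W=cloud(d); im=d['image']; hsv=cv2.cvtColor(im,cv2.COLOR_BGR2HSV)
v,u=np.mgrid[:400,:640]
def box(a,b,c,e): return (u>=a)&(u<=b)&(v>=c)&(v<=e)
def rep(n,m,h=None):
    P=W[m]; P=P[~np.isnan(P[:,0])]
    if h is None: h=np.median(P[:,2])
    Q=np.array([ray(d,x,y,h)[:2] for x,y in zip(u[m],v[m])],np.float32)
    r=cv2.minAreaRect(Q); b=cv2.boxPoints(r)
    e=[b[1]-b[0],b[2]-b[1]]; L=max(e,key=np.linalg.norm)
    print(n,m.sum(),'z med',P[:,2].min().round(),np.median(P[:,2]).round(),P[:,2].max().round(),'c',np.round(r[0],1),'size',np.round(r[1],1),'long ang',np.degrees(np.arctan2(L[1],L[0])).round(2))
H,S,V=hsv[...,0],hsv[...,1],hsv[...,2]
rep('mat',box(300,430,85,175)&(V<80)&(S<150)&(W[...,2]<15),4)
dm=box(325,403,180,250)&(W[...,2]>84)&(W[...,2]<108)
rep('drawer',dm,94)
red=box(280,345,205,240)&((H<6)|(H>174))&(S>150)&(V>90)
rep('jaw',red,None); rep('jawtop',red&(W[...,2]>95),104)
yl=box(270,312,205,240)&(H>20)&(H<35)&(S>150)&(V>120)
rep('lever',yl,None)
print(W[yl][:, :].round(0)[::6].tolist())
rep('decoy',box(370,420,255,310)&(W[...,2]>20)&(W[...,2]<80))
rep('glue',box(430,490,150,195)&(W[...,2]>60))
rep('tray',box(210,300,100,170)&(W[...,2]>20))
c=cv2.resize(im[170:320,220:490],None,fx=2.9,fy=2.9,interpolation=cv2.INTER_CUBIC); cv2.imwrite('pics/crop0.png',c)
E
```

```text
mat 4959 z med -6.0 4.0 15.0 c [ 687.4 -155.2] size [168.2 237.5] long ang -82.91
drawer 1385 z med 84.0 96.0 108.0 c [ 451.2 -129.1] size [201.8 121.3] long ang 89.67
jaw 428 z med 27.0 71.0 110.0 c [437.   -2.9] size [ 39.  106.9] long ang -87.64
jawtop 177 z med 96.0 104.0 110.0 c [440.  -34.4] size [38.2 30.6] long ang 88.56
lever 69 z med 82.0 108.0 121.0 c [434.7  66. ] size [30.4 15.2] long ang 88.56
[[443.0, 78.0, 108.0], [439.0, 73.0, 117.0], [440.0, 59.0, 97.0], [437.0, 73.0, 116.0], [438.0, 59.0, 93.0], [434.0, 73.0, 117.0], [nan, nan, nan], [432.0, 76.0, 115.0], [432.0, 61.0, 99.0], [430.0, 76.0, 113.0], [430.0, 61.0, 96.0], [427.0, 64.0, 101.0]]
decoy 583 z med 20.0 34.0 44.0 c [ 275.1 -212. ] size [ 82.4 110.9] long ang -0.65
glue 740 z med 60.0 128.0 195.0 c [ 545.1 -376.2] size [71.8 90.1] long ang -29.43
tray 1077 z med 20.0 32.0 47.0 c [676.5 154.6] size [191.8 145.2] long ang 87.25
```

View pics/crop0.png

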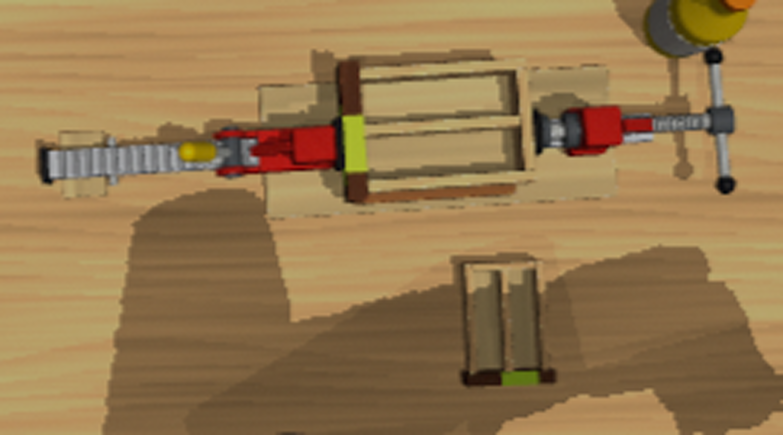

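The crop confirms the choice. The larger drawer, with green tape on its walnut front, sits between the jaws and its front faces the jaw. The lever's yellow tip is left of the red jaw. I'll move over the clamp for a close look.

Request:
carry_out(moves=[[[2.6,4,0],8],[[2.6,4,0],8],[[2.6,4,0],8],[[2.6,4,0],8],[[2.6,4,0],8],[[2.6,4,0],8],[[2.6,4,0],8],[[2.6,4,0],8],[[2.6,4,0],8],[[2.6,4,0],8]], fingers=0, newtons=40)

```text
time_s: 1.1
tcp_pos: [385.2, -108.0, 303.9]
tool_rot: [0.0, 0.682, 0.732, -0.0]
wrist_force: [0.4, -0.6, 0.3]
width: 0.0
finger_force: 0.0
```

Request:
carry_out(moves=[[[2.6,4,2],0],[[2.6,4,2],0],[[0,0,2],0],[[0,0,0],0],[[0,0,0],0]])

```text
time_s: 1.6
tcp_pos: [434.8, -32.6, 362.1]
tool_rot: [-0.0, 0.684, 0.73, -0.0]
wrist_force: [-0.0, -0.3, 0.8]
width: -0.001
finger_force: 0.0
```

```bash
python3 - <<'E'
from h import *
d=snap('wrist','w1'); s=monitor.sense(); print(s['tcp_pos'],s['tool_rot'],s['time_s'],d['M'].round(2).tolist(),d['f'])
E
```

```text
[434.47173614 -32.92362657 361.73586974] [-4.40476652e-04  6.83843406e-01  7.29628549e-01 -4.27248118e-04] 1.65 [[1.0, 0.06, 0.02, 429.39], [0.07, -0.95, -0.31, 46.65], [0.0, 0.31, -0.95, 432.5], [0.0, 0.0, 0.0, 1.0]] 292.1194432891956
```

View pics/w1.png

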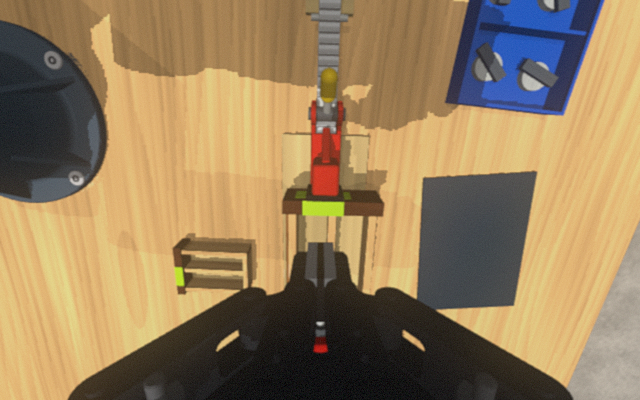

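The wrist view shows the lever at (329,80), the jaw block at (325,178), the drawer front at (333,203) and the mat at right. The fingers are closed and in line with the clamp.

```bash
cat >> h.py <<'E'
def rect(d,m,h):
    v,u=np.nonzero(m); Q=np.array([ray(d,x,y,h)[:2] for x,y in zip(u,v)],np.float32); return cv2.minAreaRect(Q)
def show(n,r,m):
    b=cv2.boxPoints(r); L=max([b[1]-b[0],b[2]-b[1]],key=np.linalg.norm)
    print(n,m.sum(),'c',np.round(r[0],1),'size',np.round(r[1],1),'ang',(np.degrees(np.arctan2(L[1],L[0]))%180).round(2))
E
python3 - <<'E'
from h import *
d=load('w1'); W=cloud(d); hsv=cv2.cvtColor(d['image'],cv2.COLOR_BGR2HSV); H,S,V=hsv[...,0],hsv[...,1],hsv[...,2]
v,u=np.mgrid[:400,:640]; Z=W[...,2]
yl=(u>310)&(u<345)&(v>60)&(v<108)&(H>18)&(H<35)&(S>150)&(V>80)
P=W[yl]; P=P[~np.isnan(P[:,0])]; 
for z0 in range(80,130,8):
    q=P[(P[:,2]>=z0)&(P[:,2]<z0+8)]
    if len(q): print(z0,len(q),np.median(q,0).round(1),q.min(0).round(),q.max(0).round())
red=((H<6)|(H>174))&(S>150)&(V>60)&(u>300)&(u<350)&(v<200)
m=red&(Z>100)&(Z<109); show('jawtop',rect(d,m,104),m); print(np.nanmedian(W[m],0))
m=(u>280)&(u<390)&(v>185)&(v<225)&(abs(Z-98)<5); show('front',rect(d,m,98),m); print(np.nanmedian(W[m],0))
# bar teeth axis
m=(u>300)&(u<350)&(v<70)&(abs(Z-38)<7)&(S<60); show('bar',rect(d,m,40),m)
m=(u>400)&(u<550)&(v>160)&(v<320)&(abs(Z-4)<8)&(V<90); show('mat',rect(d,m,4),m)
E
```

```text
80 4 [435.3  51.   87.7] [433.  51.  87.] [437.  52.  88.]
88 72 [436.6  54.8  92.3] [429.  51.  88.] [444.  62.  96.]
96 85 [436.9  60.1 100.3] [429.  56.  96.] [445.  67. 104.]
104 112 [436.4  66.2 108.9] [429.  62. 104.] [445.  81. 112.]
112 186 [436.6  74.3 114.6] [429.  67. 112.] [444.  82. 118.]
jawtop 770 c [440.5 -35.5] size [30.3 36.9] ang 93.73
[440.57635266 -35.35688252 104.09165299]
front 1941 c [452.6 -68.2] size [123.8  48.7] ang 3.73
[448.96337711 -69.9946235   98.55155164]
bar 1377 c [435.4 125.6] size [41.1 73.2] ang 93.74
mat 13400 c [ 689.1 -156.3] size [167.2 238.4] ang 97.06
```

Request:
carry_out(moves=[[[0,4,0],0],[[0,4,0],0],[[0,4,-1],0],[[-0.1,3.3,-2.4],0],[[0,0,-4],0],[[0,0,-4],0],[[0,0,-4],0],[[0,0,-4],0],[[0,0,0],0]])

```text
time_s: 2.55
tcp_pos: [430.4, 118.5, 164.0]
tool_rot: [-0.002, 0.684, 0.729, -0.004]
wrist_force: [-0.4, -0.9, 0.6]
width: -0.002
finger_force: 0.0
```

Request:
carry_out(moves=[[[0.05,-0.8,0],0],[[0.05,-0.8,0],0],[[0.05,-0.8,0],0],[[0.05,-0.8,0],0],[[0.05,-0.8,0],0],[[0.05,-0.8,0],0],[[0.05,-0.8,0],0],[[0.05,-0.8,0],0],[[0.05,-0.8,0],0],[[0.05,-0.8,0],0]])

```text
time_s: 3.55
tcp_pos: [438.9, 39.7, 168.5]
tool_rot: [-0.0, 0.684, 0.73, -0.0]
wrist_force: [-0.6, 0.8, 0.8]
width: -0.001
finger_force: 0.0
```

```bash
python3 - <<'E'
from h import *
d=snap('wrist','w2'); s=monitor.sense(); print(s['tcp_pos'],s['wrist_force'],s['time_s'])
E
```

```text
[438.96378418  38.97777694 168.46459565] [-0.08028176  0.10358451  0.45552597] 3.6
```

View pics/w2.png

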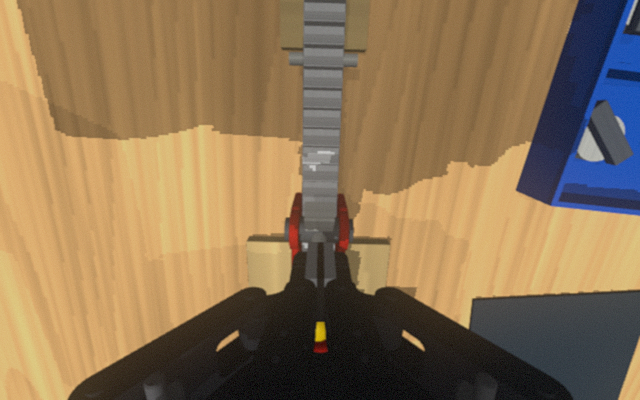

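The lever has gone from its engaged place, and a bit of yellow shows ahead of the fingers at (320,332). I'll raise, open the fingers and check the lever and jaw.

Request:
carry_out(moves=[[[0,0.5,3],0],[[0,0,4],0],[[0,-3.5,4],0],[[0.2,-4,0],0],[[0,0,0],0]], fingers=6.5)

```text
time_s: 4.1
tcp_pos: [441.6, -30.6, 277.3]
tool_rot: [0.001, 0.685, 0.729, 0.0]
wrist_force: [0.2, 0.6, 0.7]
width: 0.761
finger_force: 0.0
```

```bash
python3 - <<'E'
from h import *
d=snap('wrist','w3'); s=monitor.sense(); print(s['tcp_pos'],s['width'],s['time_s'])
W=cloud(d); hsv=cv2.cvtColor(d['image'],cv2.COLOR_BGR2HSV); H,S,V=hsv[...,0],hsv[...,1],hsv[...,2]; Z=W[...,2]
v,u=np.mgrid[:400,:640]
red=((H<6)|(H>174))&(S>150)&(V>60)&(abs(W[...,0]-440)<40)
m=red&(Z>100)&(Z<109)&(W[...,1]<0); show('jawtop',rect(d,m,104),m)
yl=(H>18)&(H<32)&(S>170)&(V>80)&(abs(W[...,0]-440)<20)&(Z>70); P=W[yl]; print(len(P),np.median(P,0),P.min(0),P.max(0))
E
```

```text
[441.09373217 -29.28040643 276.56583185] 0.7642904892660957 4.15
jawtop 1238 c [440.9 -34.6] size [29.5 36.4] ang 92.43
686 [438.67843708  16.208848   116.00960252] [430.41284704   1.41327666  89.77082776] [447.32272712  29.5522941  123.17132211]
```

View pics/w3.png

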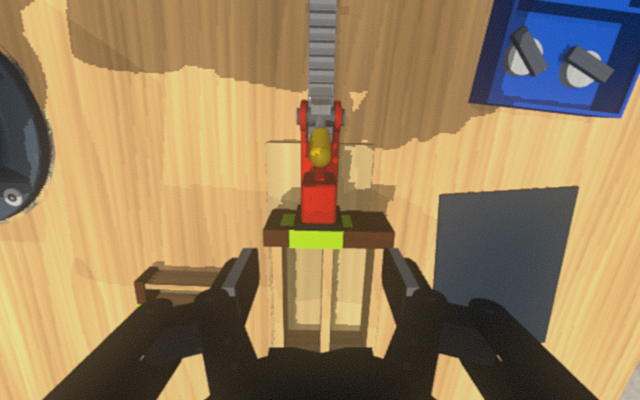

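The lever is flipped, with its tip at about 121 mm height leaning towards the jaw block at (319,200). I'll grasp the block.

Request:
carry_out(moves=[[[0,-0.2,-4],0],[[0,0,-4],0],[[0,0,-3.5],0],[[0,0,-1.8],0],[[0,0,0],0]])

```text
time_s: 4.65
tcp_pos: [438.9, -28.8, 140.6]
tool_rot: [-0.002, 0.683, 0.73, -0.002]
wrist_force: [0.0, -0.2, 0.9]
width: 0.761
finger_force: 0.0
```

Request:
carry_out(moves=[[[0,0,0],0],[[0,0,0],0],[[0,0,0],0],[[0,0,0],0],[[0,0,0],0]], fingers=2, newtons=50)

```text
time_s: 5.15
tcp_pos: [440.5, -29.3, 144.4]
tool_rot: [-0.0, 0.684, 0.73, 0.0]
wrist_force: [-5.5, 2.0, 5.4]
width: 0.368
finger_force: 50.1
```

Request:
carry_out(moves=[[[-0.03,0.5,0],0],[[-0.06,0.9,0],0],[[-0.06,1,0],0],[[-0.07,1,0],0],[[-0.06,1,0],0],[[-0.07,1,0],0],[[-0.06,1,0],0],[[-0.06,0.9,0],0],[[-0.04,0.6,0],0],[[-0.03,0.4,0],0]])

```text
time_s: 6.15
tcp_pos: [437.1, 54.1, 144.4]
tool_rot: [0.001, 0.684, 0.73, 0.001]
wrist_force: [3.6, -2.7, 4.9]
width: 0.371
finger_force: 50.8
```

Request:
carry_out(moves=[[[-0.01,0.2,0],0],[[-0.01,0.2,0],0],[[-0.01,0.1,0],0],[[0,0,0],0]])

```text
time_s: 6.55
tcp_pos: [436.9, 59.0, 144.4]
tool_rot: [0.001, 0.684, 0.73, 0.001]
wrist_force: [3.1, -0.6, 5.1]
width: 0.366
finger_force: 50.8
```

Request:
carry_out(moves=[[[-0.01,0.1,0],0],[[-0.01,0.1,0],0],[[0,0.1,0],0],[[0,0,0],0],[[0,0,0],0]])

```text
time_s: 7.05
tcp_pos: [436.8, 60.2, 144.4]
tool_rot: [0.003, 0.684, 0.729, -0.0]
wrist_force: [3.6, -14.5, 6.0]
width: 0.368
finger_force: 49.9
```

Request:
carry_out(moves=[[[0,-0.1,0],0],[[0,0,0],0],[[0,0,0],0],[[0,0,3],0],[[0,0,4],0],[[0,-3,4],0],[[0.1,-4.5,3],0],[[0.2,-4.5,0],0]], fingers=6.5)

```text
time_s: 7.85
tcp_pos: [439.4, -56.7, 284.8]
tool_rot: [0.002, 0.683, 0.731, 0.002]
wrist_force: [1.3, 0.4, -0.7]
width: 0.754
finger_force: 0.0
```

Request:
carry_out(moves=[[[0.2,-4,0],0],[[0.2,-3,0],0],[[0.2,-1.6,0],0],[[0,0,0],0],[[0,0,0],0]], fingers=4)

```text
time_s: 8.35
tcp_pos: [443.8, -141.8, 280.7]
tool_rot: [-0.001, 0.684, 0.73, 0.0]
wrist_force: [-0.7, 0.5, 0.7]
width: 0.468
finger_force: 0.0
```

```bash
python3 - <<'E'
from h import *
d=snap('wrist','w4'); t=snap('top','t4'); s=monitor.sense(); print(s['tcp_pos'],s['width'],s['time_s'],s['tool_rot'])
W=cloud(d); hsv=cv2.cvtColor(d['image'],cv2.COLOR_BGR2HSV); H,S,V=hsv[...,0],hsv[...,1],hsv[...,2]; Z=W[...,2]
red=((H<6)|(H>174))&(S>150)&(V>60)&(abs(W[...,0]-440)<40)
m=red&(Z>100)&(Z<109); show('jawtop',rect(d,m,104),m)
m=(abs(Z-98)<4)&(abs(W[...,0]-447)<80)&(W[...,1]<-40)&(W[...,1]>-120); 
n,l,st,c=cv2.connectedComponentsWithStats(m.astype(np.uint8)); k=1+np.argmax(st[1:,4]); show('front',rect(d,l==k,98),l==k)
g=(H>30)&(H<50)&(S>150)&(abs(W[...,0]-447)<80)&(abs(Z-98)<4); show('tape',rect(d,g,98),g)
E
```

```text
[ 443.85839627 -141.22622953  280.8455196 ] 0.4659105789538971 8.45 [-2.84974683e-04  6.83308834e-01  7.30129408e-01  6.03527169e-05]
jawtop 807 c [ 450.3 -289.2] size [32.8 33.5] ang 93.67
front 4063 c [452.9 -90.3] size [123.6  60. ] ang 1.69
tape 1391 c [440.  -70.4] size [50.5 18.5] ang 2.03
```

View pics/w4.png

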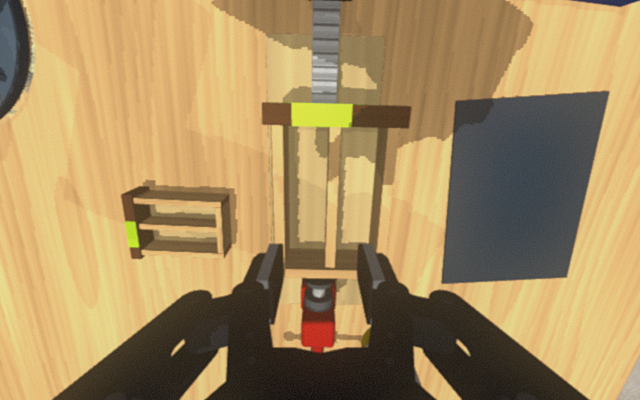

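The drawer is free: front at row 115, divider down column ~332 to row 268. I'll measure the divider's line and the drawer's ends, and check the jaw in the top view.

```bash
python3 - <<'E'
from h import *
d=load('w4'); W=cloud(d); Z=W[...,2]; v,u=np.mgrid[:400,:640]
m=(u>322)&(u<345)&(v>130)&(v<264)&(Z>83)&(Z<96); show('div',rect(d,m,90),m); print(np.nanmedian(Z[m]))
for r in range(135,265,20):
    c=u[r][m[r]]; print(r,c.min(),c.max(),ray(d,c.mean(),r,90).round(1))
g=(abs(Z-95)<7)&(u>255)&(u<415)&(v>95)&(v<285)
n,l,st,c=cv2.connectedComponentsWithStats(g.astype(np.uint8)); k=1+np.argmax(st[1:,4]); print(st[k]); show('all',rect(d,l==k,95),l==k)
# front band top
for cc in (270,300,340,370,405):
    rr=v[:,cc][(abs(Z[:,cc]-98)<3)&(v[:,cc]<135)]; 
    if len(rr): print('front',cc,ray(d,cc,rr.min(),98).round(1),ray(d,cc,rr.max(),98).round(1))
for cc in (295,310,330,350,370):
    rr=v[:,cc][(abs(Z[:,cc]-94)<4)&(v[:,cc]>255)&(v[:,cc]<290)]
    if len(rr): print('back',cc,rr.min(),rr.max(),ray(d,cc,rr.min(),94).round(1),ray(d,cc,rr.max(),94).round(1))
t=load('t4'); W=cloud(t); hsv=cv2.cvtColor(t['image'],cv2.COLOR_BGR2HSV); H,S=hsv[...,0],hsv[...,1]
m=((H<6)|(H>174))&(S>150)&(W[...,2]>97)&(abs(W[...,0]-438)<30)&(W[...,1]>-100); show('jawtop',rect(t,m,104),m)
E
```

```text
div 1442 c [ 455.4 -148.7] size [ 10.2 130.6] ang 92.34
90.27877702258226
135 329 340 [452.7 -86.9  90. ]
155 329 339 [ 453.6 -104.5   90. ]
175 328 338 [ 454.2 -122.8   90. ]
195 328 337 [ 455.2 -141.9   90. ]
215 327 337 [ 456.2 -161.9   90. ]
235 326 336 [ 456.9 -182.8   90. ]
255 326 335 [ 458.  -204.7   90. ]
[ 262  102  150  183 8815]
all 8815 c [ 455.5 -148. ] size [125.1 175.1] ang 92.25
front 270 [397.2 -63.1  98. ] [397.4 -80.6  98. ]
front 300 [421.9 -62.3  98. ] [422.6 -79.8  98. ]
front 340 [454.8 -60.9  98. ] [456.3 -78.5  98. ]
front 370 [479.5 -60.1  98. ] [481.5 -76.9  98. ]
front 405 [508.4 -59.1  98. ] [511.  -75.8  98. ]
back 295 267 277 [ 423.3 -218.2   94. ] [ 423.7 -229.7   94. ]
back 310 268 283 [ 438.3 -218.4   94. ] [ 439.3 -235.8   94. ]
back 330 256 279 [ 457.3 -203.7   94. ] [ 459.3 -229.8   94. ]
back 350 268 278 [ 478.3 -215.8   94. ] [ 479.4 -227.3   94. ]
jawtop 185 c [434.6  53.5] size [40.7 30.5] ang 88.57
```

Request:
carry_out(moves=[[[0.6,-0.2,0],-1],[[0.55,-0.1,0],0],[[0,0,-4],0],[[0,0,-4],0],[[0,0,-3],0],[[0,0,-2.5],0],[[0,0,-1.5],0],[[0,0,0],0]])

```text
time_s: 9.25
tcp_pos: [454.8, -144.4, 129.0]
tool_rot: [-0.002, 0.69, 0.724, -0.001]
wrist_force: [-0.4, 0.2, 0.1]
width: 0.466
finger_force: 0.0
```

Request:
carry_out(moves=[[[0,0,0],0],[[0,0,0],0],[[0,0,0],0],[[0,0,0],0],[[0,0,0],0]], fingers=0, newtons=50)

```text
time_s: 9.75
tcp_pos: [456.1, -145.1, 131.9]
tool_rot: [0.001, 0.69, 0.724, 0.001]
wrist_force: [-1.2, 2.2, 6.8]
width: 0.107
finger_force: 50.0
```

Request:
carry_out(moves=[[[0,0,0.5],0],[[0,0,1],0],[[0,0,1.5],0],[[0,0,2],0],[[0,0,1.5],0],[[0,0,0.5],0],[[0,0,0],0]])

```text
time_s: 10.45
tcp_pos: [455.8, -145.3, 201.7]
tool_rot: [0.001, 0.69, 0.724, 0.0]
wrist_force: [0.2, 0.4, -4.9]
width: 0.11
finger_force: 49.1
```

Request:
carry_out(moves=[[[1,0,0],0],[[2,-0.1,0],0.5],[[3,-0.1,0],0.5],[[3.5,-0.2,0],1],[[3.5,-0.2,0],1],[[3.5,-0.2,0],0.5],[[3,-0.2,0],0.5],[[2.3,-0.1,0],0.5],[[1.4,0,0],0],[[0,0,0],0]])

```text
time_s: 11.45
tcp_pos: [689.3, -155.8, 198.4]
tool_rot: [-0.001, 0.661, 0.751, -0.0]
wrist_force: [-0.6, -0.8, -5.2]
width: 0.109
finger_force: 49.4
```

```bash
python3 - <<'E'
from h import *
d=snap('wrist','w5'); t=snap('top','t5'); s=monitor.sense(); print(s['tcp_pos'],s['width'],s['time_s'],s['wrist_force'],s['tool_rot'])
E
```

```text
[ 687.23136529 -155.89538522  199.12920094] 0.11223148736467975 11.55 [-1.01796199 -0.50655844 -3.81209215] [-1.16839452e-03  6.60986513e-01  7.50396547e-01 -6.98112438e-04]
```

View pics/w5.png

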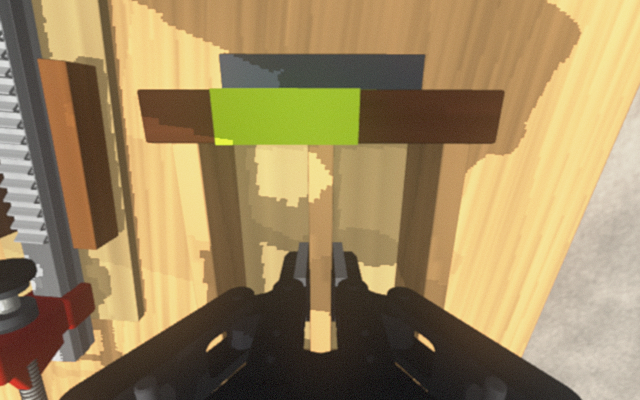

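The drawer is held level over the mat, with its front at rows 90–143 and parallel to the mat's edge at row 55. I'll check the centre and level numerically before lowering.

```bash
python3 - <<'E'
from h import *
d=load('w5'); W=cloud(d); Z=W[...,2]; v,u=np.mgrid[:400,:640]
h=np.nanmedian(Z[95:135,250:330]); print('front top z',h,np.nanmedian(Z[95:135,150:200]),np.nanmedian(Z[95:135,440:490]))
for a,b in((150,170),(190,210),(215,235)): print('div',a,np.nanmedian(W[a:b,316:326].reshape(-1,3),0).round(1))
F=(abs(Z-h)<5)&(u>130)&(u<510)&(v>80)&(v<150)
n,l,st,c=cv2.connectedComponentsWithStats(F.astype(np.uint8)); k=1+np.argmax(st[1:,4]); 
for cc in (160,240,320,400,480):
    rr=v[:,cc][l[:,cc]==k]; print(cc,ray(d,cc,rr.min(),h).round(1))
for r in (100,120,130):
    x=u[r][l[r]==k]; a,b=ray(d,x.min(),r,h),ray(d,x.max(),r,h); print(r,a.round(1),b.round(1),((a+b)/2).round(1))
E
```

```text
front top z 165.25150073465142 164.82376258780272 164.66203287355785
div 150 [681.7 -97.  156.7]
div 190 [ 683.7 -113.2  156.6]
div 215 [ 685.1 -123.9  156.7]
160 [625.6 -78.9 165.3]
240 [652.  -75.2 165.3]
320 [678.3 -71.9 165.3]
400 [704.7 -68.8 165.3]
480 [731.1 -65.8 165.3]
100 [618.5 -83.3 165.3] [739.7 -67.9 165.3] [679.1 -75.6 165.3]
120 [619.4 -89.7 165.3] [740.4 -74.3 165.3] [679.9 -82.  165.3]
130 [619.6 -93.1 165.3] [740.7 -77.6 165.3] [680.2 -85.4 165.3]
```

Request:
carry_out(moves=[[[0,0,-1],0],[[0,0,-2],0],[[0,0,-2],0],[[0,0,-2],0],[[0,0,-1.5],0],[[0,0,-0.8],0],[[0,0,-0.4],0],[[0,0,-0.2],0],[[0,0,0],0],[[0,0,0],0]])

```text
time_s: 12.55
tcp_pos: [687.8, -156.2, 102.7]
tool_rot: [0.0, 0.661, 0.75, 0.0]
wrist_force: [-0.1, 0.1, -3.7]
width: 0.108
finger_force: 49.3
```

Request:
carry_out(moves=[[[0,0,-0.2],0],[[0,0,-0.1],0],[[0,0,-0.1],0],[[0,0,0],0],[[0,0,0],0]])

```text
time_s: 13.05
tcp_pos: [687.4, -156.1, 97.8]
tool_rot: [-0.0, 0.661, 0.75, -0.0]
wrist_force: [-0.7, -0.1, -3.5]
width: 0.105
finger_force: 49.3
```

Request:
carry_out(moves=[[[0,0,-0.1],0],[[0,0,-0.1],0],[[0,0,-0.1],0],[[0,0,0],0],[[0,0,0],0]])

```text
time_s: 13.55
tcp_pos: [687.5, -156.1, 94.8]
tool_rot: [-0.0, 0.661, 0.75, -0.0]
wrist_force: [0.4, -0.8, -3.5]
width: 0.105
finger_force: 49.3
```

Request:
carry_out(moves=[[[0,0,-0.1],0],[[0,0,-0.1],0],[[0,0,0],0],[[0,0,0],0]])

```text
time_s: 13.95
tcp_pos: [687.6, -156.1, 94.1]
tool_rot: [0.0, 0.661, 0.75, 0.0]
wrist_force: [-2.8, 1.1, 6.6]
width: 0.11
finger_force: 50.7
```

It has touched down. Release and retreat.

Request:
carry_out(moves=[[[0,0,0],0],[[0,0,0],0],[[0,0,0],0],[[0,0,0],0],[[0,0,1],0],[[0,0,2],0],[[0,0,3],0],[[0,0,4],0],[[0,0,4],0],[[0,0,4],0]], fingers=3.8)

```text
time_s: 14.95
tcp_pos: [687.2, -156.1, 275.4]
tool_rot: [0.0, 0.661, 0.75, 0.0]
wrist_force: [0.8, -0.9, -0.1]
width: 0.449
finger_force: 0.0
```

Request:
carry_out(moves=[[[-3,-2,3],0],[[-4,-3,0],0],[[-4,-3,0],0],[[-4,-3,0],0],[[-4,-3,0],0],[[-4,-3,0],0],[[-4,-3,0],0],[[-4,-3,0],0],[[0,0,0],0],[[0,0,0],0]])

```text
time_s: 15.95
tcp_pos: [376.5, -386.9, 303.8]
tool_rot: [0.001, 0.662, 0.749, 0.0]
wrist_force: [0.1, 0.1, -1.2]
width: 0.441
finger_force: 0.0
```

```bash
python3 - <<'E'
from h import *
t=snap('top','t6'); sc=snap('scene','s6'); s=monitor.sense(); print(s['tcp_pos'],s['time_s'],s['wrist_force'])
cv2.imwrite('pics/both.png',np.vstack([t['image'][40:320,40:600],cv2.resize(sc['image'][150:330,130:490],(560,280))]))
W=cloud(t); Z=W[...,2]; v,u=np.mgrid[:400,:640]
m=(u>315)&(u<420)&(v>85)&(v<180)&(Z>48)&(Z<68); show('drawer',rect(t,m,57),m); print(np.nanmedian(Z[m]))
hsv=cv2.cvtColor(t['image'],cv2.COLOR_BGR2HSV); H,S=hsv[...,0],hsv[...,1]
m=((H<6)|(H>174))&(S>150)&(Z>97)&(abs(W[...,0]-438)<30)&(W[...,1]>-100); show('jawtop',rect(t,m,104),m)
E
```

```text
[ 377.96884223 -385.88488612  303.39921904] 16.05 [-0.20389521 -0.1934372   0.29706567]
drawer 1112 c [ 685.7 -153.1] size [125.2 169.1] ang 96.84
56.56891888843029
jawtop 185 c [434.6  54.7] size [38.1 30.5] ang 88.66
```

View pics/both.png

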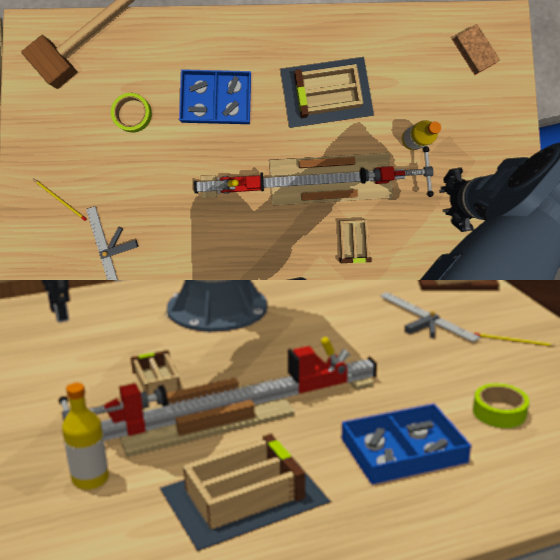

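The pictures show the drawer flat and centred on the mat (upper view, around (327,90)), the jaw back at its stop with the lever flipped, and the other things undisturbed.

```bash
python3 -c "
from plant import manip; print(manip.hand_in())"
```

```text
the job is handed in; nothing more can be done
None
```

The job is handed in at about 16 s of the 64 s allowed: the pawl is flipped, the jaw is back against its stop, and the drawer is set down flat on the mat, within about 3 mm of its centre and aligned with its long sides; the other things were left where they were.

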